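Bleed a deadweight tester down with its release valve

TASK

The weights on the deadweight tester are still floating up on the ram: crack open the release valve (the one with the tee bar, anticlockwise) just far enough that they sink slowly, no faster than about 2 cm a second, until they rest on the stop collar, then screw the valve fully home again, finger-tight without forcing it, and let go. Do not touch the weights, and leave the other things on the bench as they lie.

Things in the scene. Friction and masses are not known exactly. Their poses are not given: they have to be found in the camera images.
- tester: Deadweight tester, fixed: grey casing 250 (x) x 440 (y) mm, steel deck plate 115 mm above the bench. Origin: middle of its footprint on the bench; x to the back (away from the robot), y to its left end, z up. In this frame (mm): piston column and weights at x 20, y 130; release valve with tee bar at x -60, y -130. A capstan with 4 spokes sticks out of the right end to y -290, 120 above the bench.
- gauge_port (a point): On the deck, at the foot of the pressure gauge (tester x 85, y 12 mm; dial 104 mm across, facing the robot, top 160 mm above the deck); frame as the tester's. Also on the deck: oil reservoir at tester x 82, y -155 (58 mm across, 46 mm tall) and the isolating valve at x -75, y 15 (round black knob, 34 mm across, 42 mm tall; not to be used).
- tee_handle: Tee handle of the release valve: round steel bar 10 mm thick, 119 mm over its 13 mm end balls, in a hub 22 mm across and 20 mm tall. Origin: on the valve axis at mid bar, 48 mm above the deck; x along the bar, z up the valve axis. Seen from above, anticlockwise (+ about z) opens, clockwise closes; it stays where left and rises 1 mm per rad. A firm grip does no harm, only hard turning does.
- bar_end (a point): A point on the bar 43 mm from the valve axis, on the handle's -x side (the robot's side at the start), axes as the handle's. The far end is the same. Below it 43 mm of free air down to the deck. While moving, turning takes 0.1 to 0.2 N m to open; to close 0.25 N m, rising to 0.4 N m near home (9 N at 43 mm). Held still, friction takes up to 0.25 N m of it, so less is felt.
- valve_port (a point): On the valve axis at deck level, axes as the tester's. At the start the valve is only lightly shut: it seals, but the bar is an unknown 0.09 to 0.5 rad short of home, and the bar's angle at home differs from day to day, so home must be felt. The ram begins to sink after opening by an unknown 0.15 to 1.0 rad from the start; beyond that its speed grows by 7 to 11 mm/s per 0.1 rad, at once.
- bonnet_rim (a point): On the valve axis at the top of the brass bonnet (37 mm across, 26 mm above the deck), axes as the tester's. The seat inside is springy: past its first touch the effort rises over the turning effort by 0.1, 0.4, 0.7, 0.9 N m at 0.04, 0.09, 0.13, 0.16 rad. Turned in with 0.5 to 0.8 N m in all (12 to 18 N at 43 mm) it is home, finger-tight, and stays so; over 1.3 N m (30 N) harms it.
- weights: The ram with its stack of round steel weights: discs 120 mm across, 60 mm tall, a 24 mm knob on top, 3.5 to 7 kg (unknown). Origin: middle of the stack's underside (56 mm boss), 175 mm above the bench when it rests on the stop collar and 35 to 55 mm higher at the start. It moves only up and down, sinks by its own weight while the valve is open enough, and stays when it is shut.
- stack_top (a point): Top of the knob on the weights, 69 mm above the underside of the stack; 244 mm above the bench when the ram is down.
- stop_collar (a point): Middle of the top of the stop collar (50 mm across) on the piston column, 175 mm above the bench, axes as the tester's. The stack's underside rests here when the ram is down; the bare piston shows above it while the ram is up.
- adaptor: Loose brass pipe adaptor, 24 mm across, 26 mm tall, standing on the tester's deck between the knob and the column. Leave alone.
- screwdriver: Loose screwdriver, 200 mm, blue handle, on the bench. Leave alone.
- spanner: Loose steel spanner, 180 mm, on the bench. Leave alone.
- knife: Loose grey utility knife, 150 mm, on the bench. Leave alone.
- calibrator: Loose hand-held calibrator, black, 200 x 95 x 48 mm, lying on the bench. Leave alone.
- spirit_level: Loose spirit level, 230 x 22 x 45 mm, on the bench. Leave alone.
- wood_block: Loose wooden block, 90 x 65 x 50 mm, on the bench. Leave alone.
- spare_weight: Loose spare steel weights, 120 mm across, 26 mm tall, lying on the bench. Leave alone.

How it is judged:
On the way, in this order (a step that is already met when the one before it is completed fails the run):
1. the valve is cracked open and the weights have sunk by 5 mm (distance of weights from where it was at the start of the episode above 0.005 m), for 0.1 s.
2. the weights rest on the stop collar (z of weights in the frame of tester below 0.1765 m), for 0.2 s.
At the end, for the whole second after the job is handed in: The weights are down on the stop collar (underside within 1.5 mm of it) and the release valve is screwed home and nipped (tee bar at least 0.015 rad into its springy seat, that is 0.015 mm below its height at first touch, and not more than 0.17 rad) and at rest (z of weights in the frame of tester below 0.1765 m and z of tee_handle in the frame of tester below 0.162985 m and angular speed of tee_handle below 0.05 rad/s).
It fails at once if the weights sink faster than about 2 cm a second (22 mm/s) (linear speed of weights above 0.022 m/s).
It fails at once if the valve is overtightened: its bar is forced more than 0.17 rad past the first touch of its seat (over about 1.3 N m in all) (z of tee_handle in the frame of tester below 0.16283 m).
It fails at once if the robot touches the weights (more than 1 N) (contact force between any of the fingers, the arm and weights above 1 N).
It fails at once if another thing on the bench is moved by more than 20 mm (distance of any of screwdriver, spanner, knife, calibrator, spirit_level, wood_block, spare_weight, adaptor from where it was at the start of the episode above 0.02 m).
It also fails if it takes over 72 s, if anything falls off the work surface, if the arm or the gripper's body presses on something with over 40 N, if the wrist force passes 120 N, or if a joint passes its speed limit or range.

ROBOT

A 7-joint arm with a two-finger parallel gripper is mounted at the origin on the work surface. World frame = base frame: x ahead of the robot, y to its left, z up, the work surface at z = 0. Lengths are in m, angles in rad, forces in N, time in s.
With the tool pointing down it reaches from about 0.4 to 0.875 m from the base axis. Payload 6.5 kg.
Tool frame: the origin (TCP) lies midway between the tips of the shut fingers; the grasp point (between the pads) lies arm.pinch_z behind it (arm.pinch_z is the distance from the TCP to the grasp point, in m); z points along the fingers, x is the direction in which the jaws open and shut, and the axes are right-handed (so a half turn about z gives the same grasp; the last joint's range is limited). The gripper opens to 85 mm and grips with 20 to 120 N. Pads are 22 mm wide; open, the fingers measure 114 mm over their backs; the gripper's body (76 mm by 85 mm) begins 54 mm behind the grasp point. The pads swing forward as they close: fully open they stand 13 mm farther back than shut.
Start: joints at [1.108, 0.536, -0.004, 1.538, 0.003, 1.067, -0.071], TCP at [0.251, -0.599, 0.231] pointing down, gripper open.
Joint ranges: [-2.7, 2.7], [-0.37, 2.16], [-1.27, 1.26], [0.24, 2.4], [-1.31, 4.45], [0.19, 1.91], [-2.76, 2.76]. Speed limits (rad/s): [2.39, 2.39, 3.14, 3.14, 3.14, 3.14, 3.14].

INTERFACE

Orientations are given as [roll, pitch, yaw] about the fixed x, y, z axes, in that order (R = Rz(yaw) Ry(pitch) Rx(roll)).
In Python, from cell import arm, viewer, order gives the robot as it stands.
- The arm moves only by the tool apply_moves, never from a script. Its argument "steps" is a list of rows, each an object with "travel": the shift along the tool's x, y, z in units of 30 mm (1.0 is 30 mm), a list of three; "dr": the turn, a rotation vector about the tool's x, y, z in degrees, a list of three; "fingers": the closure, from -1 (fully open) to 1 (shut). In form: [{"travel": [tx, ty, tz], "dr": [ax, ay, az], "fingers": fingers}, ...]. A call has 1 to 12 rows; each row is the pose to reach, as a shift and turn from the pose commanded when the call began, along the tool's axes at that moment; what a row does not reach only later rows make up. A row lasts 1/12 s, in which the tool goes at most 41.7 mm and 7.16 degrees, less where a joint would pass 70% of its speed; a pose out of reach is approached as far as the arm can. A call with a gripper value outside its range is refused whole. The fingers move at their own pace and stop on an object; "grip_force" is the grip in N (left out, the last holds). Time passes only in rows, so rows that repeat a pose let the fingers close. It gives the time, the measured TCP pose, the force and the opening at its end, in the units of the state.
- arm.get_obs(): the state, without advancing time (a new reading comes with each control period).
- viewer.read_camera(name): name is "scene" or "top"; returns (picture, depth): 420x560x3 uint8, blue, green, red; 420x560 float32, m along the optical axis (not along the pixel's ray), 0 where there is no reading.
- viewer.camera_info(name): a dict with "mtx" (3x3 intrinsics, pixels), "cam_to_world" (4x4, takes a point from camera to world coordinates). Camera axes: x right, y up, looking along -z (the intrinsics and any distortion apply to the point x, -y, -z); pixel columns grow to the right and rows downward; lengths in m; the calibration is good to about 2 mm. A picture is of the moment at which its call begins. camera_info takes no time and is no camera call.
- order.finish_job(): hands the job in, once; it reports no verdict.
The state is a dict: "clock": time; "joint_pos": joint angles; "qvel": joint speeds; "joint_efforts": joint torques, N m; "position": TCP position; "ee_rot": TCP orientation; "ft_force": force on the tool from outside, world axes, zero at the start; "wrist_torque": the same for the moment, N m; "width": finger opening in m.
Only numpy, scipy, OpenCV 4.12 (cv2) and the standard library are available. Lean on these libraries where they do the work, as an engineer would, in place of code of your own. Each camera call takes 0.05 s, during which the arm holds its last target. There are 200 camera calls.

## Working session

There is one attempt and no reset: what is moved stays moved. The work goes in short steps, Python scripts to look and compute and a tool call to move; the robot and the scene stay as the last step left them, time stands still between calls to the robot, and variables do not carry over. Pictures are saved under pics/ and viewed, about 8 in all and at most 12, crops included, and the job is handed in when it is done.

Besides the shell and the picture viewer there is one more tool, called by a JSON object that holds its "api" and its "payload", one argument or row to a line. apply_moves: Moves the arm, as the interface text tells. Its arguments: {"type":"object","properties":{"steps":{"type":"array","items":{"type":"object","properties":{"travel":{"type":"array","items":{"type":"number"}},"dr":{"type":"array","items":{"type":"number"}},"fingers":{"type":"number"}}}},"grip_force":{"type":"number"}},"required":["steps"]}

```bash
ls; mkdir -p pics; cat > h.py <<'E'
import numpy as np, cv2
from cell import arm, viewer, order
def snap(n):
    im,d=viewer.read_camera(n); return im,d,viewer.camera_info(n)
def ray(info,u,v):
    K=np.array(info["mtx"]);T=np.array(info["cam_to_world"])
    p=np.linalg.inv(K)@[u,v,1]; return T[:3,3],T[:3,:3]@np.array([p[0],-p[1],-p[2]])
def onz(info,u,v,z):
    o,r=ray(info,u,v); return o+r*(z-o[2])/r[2]
def cloud(info,d):
    K=np.array(info["mtx"]);T=np.array(info["cam_to_world"])
    v,u=np.indices(d.shape); p=np.stack([u,v,np.ones_like(u)],-1)@np.linalg.inv(K).T*d[...,None]
    p=p*[1,-1,-1]; return p@T[:3,:3].T+T[:3,3]
E
python3 - <<'E'
from h import *
print(arm.get_obs(), arm.pinch_z)
for n in("top","scene"):
    im,d,i=snap(n); cv2.imwrite(f"pics/{n}0.png",im); np.save(f"pics/{n}0.npy",d); print(n,i)
E
```

```text
pics
{'clock': 0.0, 'joint_pos': array([ 1.10781211,  0.53717658, -0.00446952,  1.53889202,  0.00258714,
        1.06732064, -0.0712011 ]), 'qvel': array([ 1.71920760e-03,  5.91827005e-04,  1.46249452e-04,  7.54128236e-05,
        9.99869294e-04, -1.53657014e-04,  3.21630790e-04]), 'joint_efforts': array([ 1.09126933e-03, -5.83417296e+01,  1.04815599e+00, -2.59097993e+01,
        1.20139713e-02,  9.60320758e-03,  1.38571752e-05]), 'position': array([ 0.25094575, -0.59889707,  0.2303987 ]), 'ee_rot': array([ 3.14148844e+00,  1.78786455e-03, -1.17392097e+00]), 'ft_force': array([-0.10106299,  0.03177072,  0.64189245]), 'wrist_torque': array([ 0.03717044, -0.00992711, -0.05629559]), 'width': 0.08506002762568833} 0.0187
top {'mtx': array([[505.99458669,   0.        , 273.27274672],
       [  0.        , 505.99458669, 207.07878427],
       [  0.        ,   0.        ,   1.        ]]), 'cam_to_world': array([[-0.00823798,  0.9862378 , -0.16512763,  0.27742893],
       [-0.99995397, -0.00893707, -0.00349106, -0.00811669],
       [-0.00491877,  0.16509127,  0.98626603,  1.66527476],
       [ 0.        ,  0.        ,  0.        ,  1.        ]])}
scene {'mtx': array([[401.66017138,   0.        , 281.81143801],
       [  0.        , 401.66017138, 212.61703501],
       [  0.        ,   0.        ,   1.        ]]), 'cam_to_world': array([[ 0.36753662, -0.8024676 ,  0.47006657,  1.13615946],
       [ 0.92997145,  0.31257502, -0.1935199 , -0.26112962],
       [ 0.00836238,  0.50827414,  0.86115473,  1.2833048 ],
       [ 0.        ,  0.        ,  0.        ,  1.        ]])}
```

View pics/top0.png

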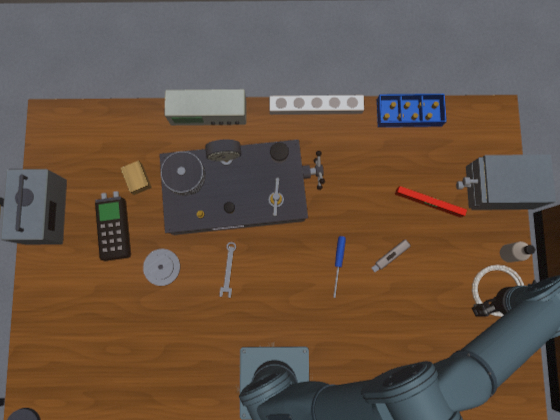

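View pics/scene0.png

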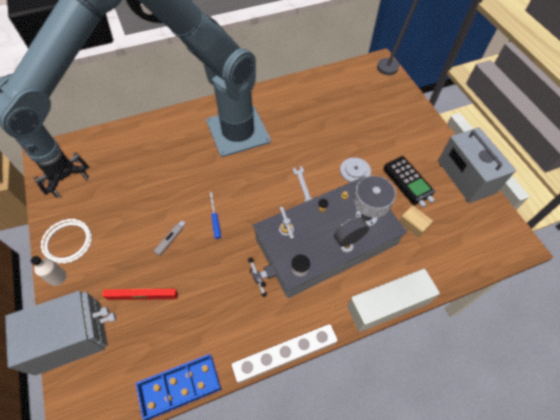

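Top view: tester centred near (234,187), tee bar at (276,197) running about along world x, stack at (183,172), gauge (224,150). Now I measure the deck and the bar from the depth.

```bash
python3 - <<'E'
from h import *
i=viewer.camera_info("top"); d=np.load("pics/top0.npy"); P=cloud(i,d); im=cv2.imread("pics/top0.png")
u,v=np.meshgrid(range(560),range(420)); box=(u>150)&(u<310)&(v>130)&(v<240)
z=P[...,2]
m=(box&(abs(z-0.115)<0.006)).astype(np.uint8)
m=cv2.morphologyEx(m,cv2.MORPH_OPEN,np.ones((3,3)))
pts=P[m>0][:,:2].astype(np.float32); print("deck rect",cv2.minAreaRect(pts), np.median(P[m>0][:,2]))
b=(u>255)&(u<297)&(v>165)&(v<230)&(z>0.148)&(z<0.185)
q=P[b]; print("bar n",len(q),q.mean(0),q.min(0),q.max(0)); 
print(cv2.fitLine(q[:,:2].astype(np.float32),cv2.DIST_HUBER,0,.001,.001).ravel(), cv2.minAreaRect(q[:,:2].astype(np.float32)))
s=(u>155)&(u<210)&(v>145)&(v<200)&(z>0.25); q=P[s]; print("stack",len(q),q.mean(0),np.percentile(q[:,2],[5,50,99,100]),cv2.minEnclosingCircle(q[:,:2].astype(np.float32)))
c=cv2.resize(im[130:240,150:330],None,fx=4.4,fy=4.4,interpolation=cv2.INTER_CUBIC); cv2.imwrite("pics/crop.png",c)
E
```

```text
deck rect ((0.6070767641067505, 0.1245814710855484), (0.25502073764801025, 0.44560351967811584), 5.467015266418457) 0.1137936805059957
bar n 153 [ 0.56007364 -0.01094472  0.16740987] [ 0.50078171 -0.02087846  0.15393894] [ 0.6185193  -0.00182158  0.17911105]
[ 0.9965646  -0.08281887  0.5600737  -0.01094472] ((0.559651255607605, -0.0112784244120121), (0.018083998933434486, 0.11787246912717819), 89.38172149658203)
stack 1441 [0.60940315 0.25026014 0.28706539] [0.26413121 0.27084338 1.66527476 1.66527476] ((0.46974605321884155, 0.14252257347106934), 0.24439094960689545)
```

View pics/crop.png

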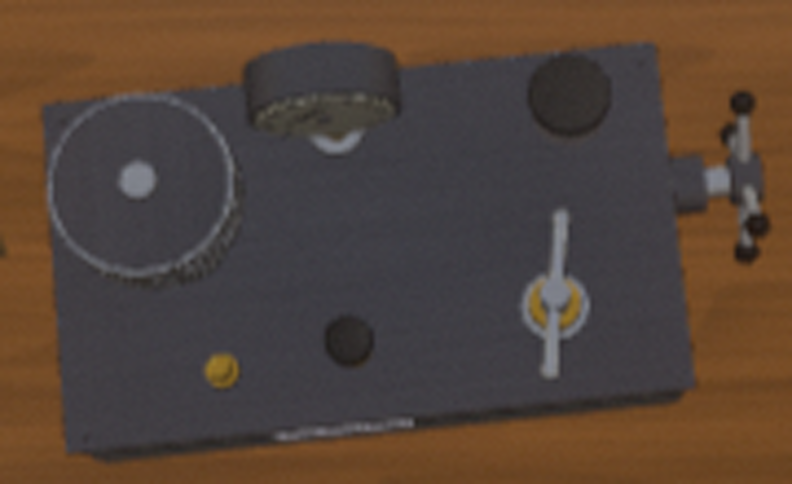

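```bash
cat >> h.py <<'E'
from scipy.spatial.transform import Rotation as Ro
V=np.array([0.5600,-0.0108]); L=0.035
def goal(b,z):  # b: bar angle (world, of handle +x); grasp on -x side
    return np.array([V[0]-L*np.cos(b),V[1]-L*np.sin(b),z]), b-np.pi/2
def rel(p,yaw,o=None):
    o=o or arm.get_obs(); R=Ro.from_euler("xyz",o["ee_rot"])
    t=R.inv().apply(p-o["position"])/0.03; r=(R.inv()*Ro.from_euler("xyz",[np.pi,0,yaw])).as_rotvec(degrees=True)
    print("travel",t.round(3),"dr",r.round(2))
E
python3 -c "
from h import *
p,y=goal(-0.083,0.21); rel(p,y)"
```

```text
travel [-14.639 -16.044   0.704] dr [ 0.03  0.08 27.49]
```

{"api": "apply_moves", "payload": {
  "steps": [
    {"travel": [-1.2,-1.3,0],"dr": [0,0,4],"fingers": -1},
    {"travel": [-2.4,-2.6,0],"dr": [0,0,8],"fingers": -1},
    {"travel": [-3.6,-3.9,0],"dr": [0,0,12],"fingers": -1},
    {"travel": [-4.8,-5.2,0],"dr": [0,0,16],"fingers": -1},
    {"travel": [-6,-6.5,0],"dr": [0,0,20],"fingers": -1},
    {"travel": [-7.2,-7.8,0],"dr": [0,0,24],"fingers": -1},
    {"travel": [-8.4,-9.1,0],"dr": [0,0,27.5],"fingers": -1},
    {"travel": [-9.6,-10.4,0],"dr": [0,0,27.5],"fingers": -1},
    {"travel": [-10.8,-11.7,0],"dr": [0,0,27.5],"fingers": -1},
    {"travel": [-12,-13,0],"dr": [0,0,27.5],"fingers": -1},
    {"travel": [-13,-14.2,0],"dr": [0,0,27.5],"fingers": -1},
    {"travel": [-13,-14.2,0],"dr": [0,0,27.5],"fingers": -1}
  ]
}}

```text
clock: 1.1
position: [0.4603, -0.1433, 0.2312]
ee_rot: [3.141, -0.0, -1.654]
ft_force: [0.7, 0.2, 0.1]
width: 0.0854
```

```bash
python3 -c "
from h import *
p,y=goal(-0.083,0.21); rel(p,y); o=arm.get_obs();print(o['joint_pos'],o['qvel'].round(3))"
```

```text
travel [-4.677 -1.779  0.707] dr [ 0.01 -0.01 -0.02]
[ 0.31975636  0.2559284  -0.13022715  1.96483211  0.04140198  0.92349527
 -1.48537734] [-0.78   0.11  -0.291 -0.147  0.107  0.035 -1.115]
```

{"api": "apply_moves", "payload": {
  "steps": [
    {"travel": [-0.8,-0.3,0.1],"dr": [0,0,0],"fingers": -1},
    {"travel": [-1.6,-0.6,0.2],"dr": [0,0,0],"fingers": -1},
    {"travel": [-2.4,-0.9,0.3],"dr": [0,0,0],"fingers": -1},
    {"travel": [-3.2,-1.2,0.4],"dr": [0,0,0],"fingers": -1},
    {"travel": [-3.6,-1.4,0.5],"dr": [0,0,0],"fingers": -1},
    {"travel": [-3.6,-1.4,0.5],"dr": [0,0,0],"fingers": -1},
    {"travel": [-3.6,-1.4,0.5],"dr": [0,0,0],"fingers": -1},
    {"travel": [-3.6,-1.4,0.5],"dr": [0,0,0],"fingers": -1}
  ]
}}

```text
clock: 1.77
position: [0.5103, -0.0423, 0.2161]
ee_rot: [3.141, -0.001, -1.655]
ft_force: [-0.4, 0.2, -0.8]
width: 0.0858
```

```bash
python3 - <<'E'
from h import *
p,y=goal(-0.083,0.1443); rel(p,y); o=arm.get_obs();print(o['joint_pos'].round(3),abs(o['qvel']).max().round(3),o['position'],o['ft_force'],o['wrist_torque'])
im,d,i=snap("scene"); c=cv2.resize(im[160:270,220:400],None,fx=4.4,fy=4.4,interpolation=cv2.INTER_CUBIC); cv2.imwrite("pics/s1.png",c)
E
```

```text
travel [-1.186 -0.398  2.391] dr [ 0.05 -0.04 -0.08]
[ 0.142  0.33  -0.18   1.906  0.074  0.913 -1.729] 0.011 [ 0.51028704 -0.04230113  0.21607655] [-0.36741272  0.18627842 -0.8416326 ] [-0.0321562   0.00090563  0.00717385]
```

View pics/s1.png

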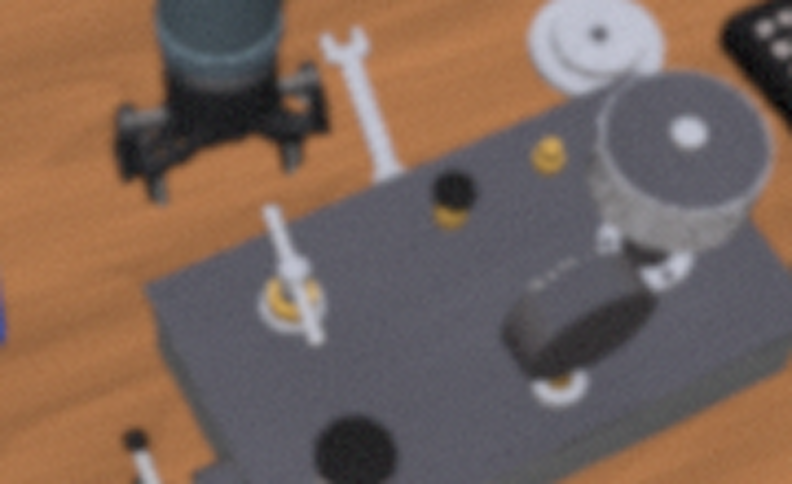

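The scene view shows the gripper (open) short of the tee bar (270,210)–(318,340), with the stack clear to the right at (685,130).

{"api": "apply_moves", "payload": {
  "steps": [
    {"travel": [-0.6,-0.2,0],"dr": [0,0,0],"fingers": -1},
    {"travel": [-1.2,-0.4,0],"dr": [0,0,0],"fingers": -1},
    {"travel": [-1.2,-0.4,0.6],"dr": [0,0,0],"fingers": -1},
    {"travel": [-1.2,-0.4,1.2],"dr": [0,0,0],"fingers": -1},
    {"travel": [-1.2,-0.4,1.8],"dr": [0,0,0],"fingers": -1},
    {"travel": [-1.2,-0.4,2.38],"dr": [0,0,0],"fingers": -1},
    {"travel": [-1.2,-0.4,2.38],"dr": [0,0,0],"fingers": -1},
    {"travel": [-1.2,-0.4,2.38],"dr": [0,0,0],"fingers": -1}
  ]
}}

```text
clock: 2.48
position: [0.5251, -0.0074, 0.1447]
ee_rot: [3.14, -0.001, -1.656]
ft_force: [-0.2, -0.5, -0.0]
width: 0.0853
```

```bash
python3 - <<'E'
from h import *
i=viewer.camera_info("scene"); a=onz(i,281.4,207.7,.166);b=onz(i,292.3,237.3,.166);print(a,b,(a+b)/2)
p,y=goal(-0.083,0.1443); rel(p,y); o=arm.get_obs();print(abs(o['qvel']).max().round(3),o['position'],o['ft_force'],o['wrist_torque'])
im,d,i=snap("scene"); c=cv2.resize(im[160:270,220:400],None,fx=4.4,fy=4.4,interpolation=cv2.INTER_CUBIC); cv2.imwrite("pics/s2.png",c)
E
```

```text
[ 0.50850889 -0.00446669  0.166     ] [ 0.62125136 -0.01241942  0.166     ] [ 0.56488012 -0.00844306  0.166     ]
travel [ 0.018 -0.002  0.012] dr [ 0.1  -0.04 -0.1 ]
0.029 [ 0.52511497 -0.00735264  0.14467251] [-0.15868824 -0.50955628 -0.03972668] [-0.04542843  0.01096004 -0.00903874]
```

View pics/s2.png

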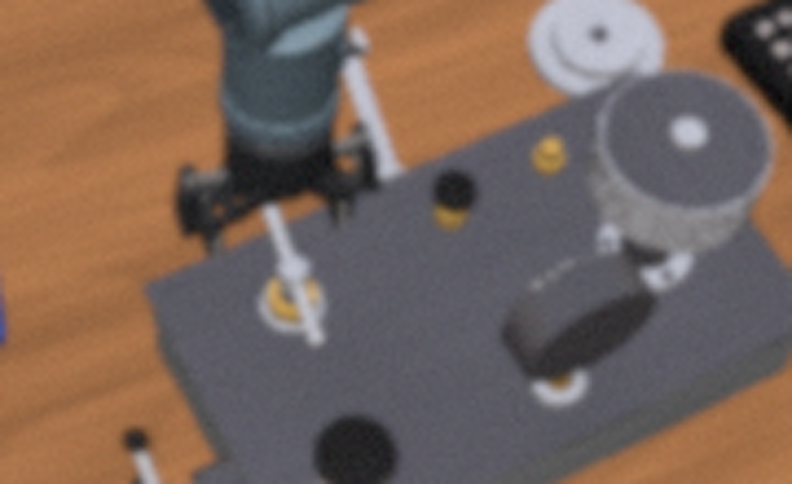

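Bar lies between the finger tips ((212,240), (345,210)). Close on it.

{"api": "apply_moves", "payload": {
  "steps": [
    {"travel": [0,0,0],"dr": [0,0,0],"fingers": 1},
    {"travel": [0,0,0],"dr": [0,0,0],"fingers": 1},
    {"travel": [0,0,0],"dr": [0,0,0],"fingers": 1},
    {"travel": [0,0,0],"dr": [0,0,0],"fingers": 1},
    {"travel": [0,0,0],"dr": [0,0,0],"fingers": 1},
    {"travel": [0,0,0],"dr": [0,0,0],"fingers": 1},
    {"travel": [0,0,0],"dr": [0,0,0],"fingers": 1},
    {"travel": [0,0,0],"dr": [0,0,0],"fingers": 1}
  ],
  "grip_force": 60
}}

```text
clock: 3.2
position: [0.5259, -0.0065, 0.1451]
ee_rot: [3.142, -0.0, -1.654]
ft_force: [-1.6, -0.6, 3.2]
width: 0.0077
```

```bash
cat >> h.py <<'E'
def status():
    o=arm.get_obs(); F,M,p=o["ft_force"],o["wrist_torque"],o["position"]
    r=p[:2]-V; tau=r[0]*F[1]-r[1]*F[0]
    b=np.arctan2(-r[1],-r[0]); by=o["ee_rot"][2]+np.pi/2
    print("t %.2f"%o["clock"],"bar pos/yaw %.3f %.3f r %.4f"%(b,by,np.hypot(*r)),"p",p.round(4),"w %.4f"%o["width"],"F",F.round(2),"M",M.round(3),"FxR %.3f +Mz %.3f"%(tau,tau+M[2]),"rp",o["ee_rot"][:2].round(4),"qd %.3f"%abs(o["qvel"]).max()); return o
def stack(n="top"):
    im,d,i=snap(n); P=cloud(i,d); z=P[...,2]
    m=(np.hypot(P[...,0]-STK[0],P[...,1]-STK[1])<0.05)&(np.hypot(P[...,0]-STK[0],P[...,1]-STK[1])>0.02)&(z>.2)&(z<.33)
    print(n,"stack top disc z %.4f"%z[m].mean(),"n",m.sum(), "underside %.4f"%(z[m].mean()-.06))
a_=0.0954; STK=np.array([0.607,0.1246])+[.02*np.cos(a_)-.13*np.sin(a_),.02*np.sin(a_)+.13*np.cos(a_)]
E
python3 -c "
from h import *
status();stack();stack('scene')"
```

```text
t 3.20 bar pos/yaw -0.125 -0.083 r 0.0344 p [ 0.5259 -0.0065  0.1451] w 0.0077 F [-1.61 -0.55  3.18] M [-0.279  0.175 -0.001] FxR 0.026 +Mz 0.024 rp [ 3.1416e+00 -4.0000e-04] qd 0.002
top stack top disc z 0.2711 n 799 underside 0.2111
scene stack top disc z 0.2743 n 597 underside 0.2143
```

Opening reads 7.7 mm on a 10 mm bar, so the pads may be off the bar's middle height; regrip slightly lower and compare.

{"api": "apply_moves", "payload": {
  "steps": [
    {"travel": [0,0,0],"dr": [0,0,0],"fingers": 0.3},
    {"travel": [0,0,0],"dr": [0,0,0],"fingers": 0.3},
    {"travel": [0,0,0.1],"dr": [0,0,0],"fingers": 0.3},
    {"travel": [0,0,0.1],"dr": [0,0,0],"fingers": 0.3},
    {"travel": [0,0,0.1],"dr": [0,0,0],"fingers": 1},
    {"travel": [0,0,0.1],"dr": [0,0,0],"fingers": 1},
    {"travel": [0,0,0.1],"dr": [0,0,0],"fingers": 1},
    {"travel": [0,0,0.1],"dr": [0,0,0],"fingers": 1},
    {"travel": [0,0,0.1],"dr": [0,0,0],"fingers": 1}
  ]
}}

```text
clock: 4.05
position: [0.5257, -0.0064, 0.1418]
ee_rot: [3.141, -0.0, -1.654]
ft_force: [0.1, -0.9, -0.5]
width: 0.0082
```

```bash
python3 -c "
from h import *
status()"
```

```text
t 4.05 bar pos/yaw -0.127 -0.083 r 0.0346 p [ 0.5257 -0.0064  0.1418] w 0.0082 F [ 0.08 -0.9  -0.55] M [-0.208  0.085  0.068] FxR 0.030 +Mz 0.098 rp [ 3.1413e+00 -2.0000e-04] qd 0.001
```

{"api": "apply_moves", "payload": {
  "steps": [
    {"travel": [0.029,0,0],"dr": [0,0,-1.43],"fingers": 1},
    {"travel": [0.058,-0.002,0],"dr": [0,0,-2.87],"fingers": 1},
    {"travel": [0.088,-0.003,0],"dr": [0,0,-4.3],"fingers": 1},
    {"travel": [0.117,-0.006,0],"dr": [0,0,-5.73],"fingers": 1},
    {"travel": [0.117,-0.006,0],"dr": [0,0,-5.73],"fingers": 1},
    {"travel": [0.117,-0.006,0],"dr": [0,0,-5.73],"fingers": 1}
  ]
}}

```text
clock: 4.55
position: [0.5256, -0.01, 0.1419]
ee_rot: [3.141, -0.0, -1.554]
ft_force: [-1.2, -0.7, 0.9]
width: 0.008
```

```bash
python3 -c "
from h import *
status();stack()"
```

```text
t 4.55 bar pos/yaw -0.022 0.017 r 0.0344 p [ 0.5256 -0.01    0.1419] w 0.0080 F [-1.19 -0.65  0.85] M [-0.27   0.287 -0.098] FxR 0.023 +Mz -0.074 rp [ 3.1412e+00 -3.0000e-04] qd 0.009
top stack top disc z 0.2710 n 794 underside 0.2110
```

{"api": "apply_moves", "payload": {
  "steps": [
    {"travel": [0.029,0,0],"dr": [0,0,-1.43],"fingers": 1},
    {"travel": [0.058,-0.002,0],"dr": [0,0,-2.87],"fingers": 1},
    {"travel": [0.088,-0.003,0],"dr": [0,0,-4.3],"fingers": 1},
    {"travel": [0.117,-0.006,0],"dr": [0,0,-5.73],"fingers": 1},
    {"travel": [0.117,-0.006,0],"dr": [0,0,-5.73],"fingers": 1},
    {"travel": [0.117,-0.006,0],"dr": [0,0,-5.73],"fingers": 1}
  ]
}}

```text
clock: 5.1
position: [0.5258, -0.0137, 0.1419]
ee_rot: [3.141, -0.0, -1.454]
ft_force: [-3.5, -3.4, 2.9]
width: 0.008
```

```bash
python3 -c "
from h import *
status();stack()"
```

```text
t 5.10 bar pos/yaw 0.085 0.117 r 0.0343 p [ 0.5258 -0.0137  0.1419] w 0.0080 F [-3.55 -3.43  2.94] M [-0.615  0.566 -0.1  ] FxR 0.107 +Mz 0.007 rp [ 3.1412e+00 -4.0000e-04] qd 0.007
top stack top disc z 0.2710 n 797 underside 0.2110
```

{"api": "apply_moves", "payload": {
  "steps": [
    {"travel": [0.032,0.005,-0.003],"dr": [0,0,-1.43],"fingers": 1},
    {"travel": [0.064,0.005,-0.006],"dr": [0,0,-2.87],"fingers": 1},
    {"travel": [0.097,0.006,-0.009],"dr": [0,0,-4.3],"fingers": 1},
    {"travel": [0.13,0.006,-0.012],"dr": [0,0,-5.73],"fingers": 1},
    {"travel": [0.13,0.006,-0.012],"dr": [0,0,-5.73],"fingers": 1},
    {"travel": [0.13,0.006,-0.012],"dr": [0,0,-5.73],"fingers": 1}
  ]
}}

```text
clock: 5.65
position: [0.5264, -0.0174, 0.1421]
ee_rot: [-3.141, -0.0, -1.354]
ft_force: [-0.2, -3.8, -1.4]
width: 0.008
```

```bash
python3 -c "
from h import *
status();stack()"
```

```text
t 5.65 bar pos/yaw 0.194 0.217 r 0.0342 p [ 0.5264 -0.0174  0.1421] w 0.0080 F [-0.2  -3.8  -1.41] M [-0.711  0.141 -0.092] FxR 0.126 +Mz 0.034 rp [-3.1414e+00 -2.0000e-04] qd 0.007
top stack top disc z 0.2710 n 799 underside 0.2110
```

{"api": "apply_moves", "payload": {
  "steps": [
    {"travel": [0.032,0,-0.001],"dr": [0,0,-1.43],"fingers": 1},
    {"travel": [0.064,0,-0.002],"dr": [0,0,-2.87],"fingers": 1},
    {"travel": [0.097,0,-0.002],"dr": [0,0,-4.3],"fingers": 1},
    {"travel": [0.13,0,-0.003],"dr": [0,0,-5.73],"fingers": 1},
    {"travel": [0.13,0,-0.003],"dr": [0,0,-5.73],"fingers": 1},
    {"travel": [0.13,0,-0.003],"dr": [0,0,-5.73],"fingers": 1}
  ]
}}

```text
clock: 6.2
position: [0.5273, -0.0211, 0.1423]
ee_rot: [-3.141, -0.0, -1.254]
ft_force: [1.2, -3.7, -3.6]
width: 0.008
```

```bash
python3 -c "
from h import *
status();stack()"
```

```text
t 6.20 bar pos/yaw 0.304 0.317 r 0.0343 p [ 0.5273 -0.0211  0.1423] w 0.0080 F [ 1.22 -3.71 -3.58] M [-0.745 -0.219 -0.177] FxR 0.134 +Mz -0.043 rp [-3.1412e+00 -2.0000e-04] qd 0.008
top stack top disc z 0.2710 n 802 underside 0.2110
```

{"api": "apply_moves", "payload": {
  "steps": [
    {"travel": [0.032,-0.001,0.001],"dr": [0,0,-1.43],"fingers": 1},
    {"travel": [0.064,-0.002,0.001],"dr": [0,0,-2.87],"fingers": 1},
    {"travel": [0.097,-0.003,0.002],"dr": [0,0,-4.3],"fingers": 1},
    {"travel": [0.13,-0.004,0.002],"dr": [0,0,-5.73],"fingers": 1},
    {"travel": [0.13,-0.004,0.002],"dr": [0,0,-5.73],"fingers": 1},
    {"travel": [0.13,-0.004,0.002],"dr": [0,0,-5.73],"fingers": 1}
  ]
}}

```text
clock: 6.75
position: [0.5286, -0.0247, 0.1423]
ee_rot: [-3.141, -0.0, -1.154]
ft_force: [0.9, -2.8, -2.8]
width: 0.0076
```

```bash
python3 -c "
from h import *
status();stack()"
```

```text
t 6.75 bar pos/yaw 0.417 0.417 r 0.0343 p [ 0.5286 -0.0247  0.1423] w 0.0076 F [ 0.89 -2.8  -2.76] M [-0.752 -0.181 -0.226] FxR 0.100 +Mz -0.126 rp [-3.1413e+00 -1.0000e-04] qd 0.007
top stack top disc z 0.2708 n 799 underside 0.2108
```

{"api": "apply_moves", "payload": {
  "steps": [
    {"travel": [0,0,0],"dr": [0,0,0],"fingers": 1},
    {"travel": [0,0,0],"dr": [0,0,0],"fingers": 1},
    {"travel": [0,0,0],"dr": [0,0,0],"fingers": 1}
  ]
}}

```text
clock: 7.05
position: [0.5286, -0.0247, 0.1423]
ee_rot: [-3.141, -0.0, -1.154]
ft_force: [1.0, -4.0, -2.8]
width: 0.008
```

```bash
python3 -c "
from h import *
status();stack()"
```

```text
t 7.05 bar pos/yaw 0.416 0.417 r 0.0343 p [ 0.5286 -0.0247  0.1423] w 0.0080 F [ 0.96 -4.   -2.83] M [-0.725 -0.41  -0.172] FxR 0.139 +Mz -0.033 rp [-3.1413e+00 -3.0000e-04] qd 0.001
top stack top disc z 0.2706 n 798 underside 0.2106
```

It may be just starting to sink (~0.7 mm/s). One more 0.1 rad gives at most about 12 mm/s.

{"api": "apply_moves", "payload": {
  "steps": [
    {"travel": [0.032,-0.001,0.001],"dr": [0,0,-1.43],"fingers": 1},
    {"travel": [0.064,-0.002,0.001],"dr": [0,0,-2.87],"fingers": 1},
    {"travel": [0.097,-0.003,0.002],"dr": [0,0,-4.3],"fingers": 1},
    {"travel": [0.13,-0.004,0.002],"dr": [0,0,-5.73],"fingers": 1},
    {"travel": [0.13,-0.004,0.002],"dr": [0,0,-5.73],"fingers": 1},
    {"travel": [0.13,-0.004,0.002],"dr": [0,0,-5.73],"fingers": 1}
  ]
}}

```text
clock: 7.6
position: [0.5303, -0.0281, 0.1424]
ee_rot: [-3.141, -0.0, -1.054]
ft_force: [0.5, -3.2, 0.8]
width: 0.0081
```

```bash
python3 -c "
from h import *
status();stack()
for k in range(3): stack()"
```

```text
t 7.60 bar pos/yaw 0.528 0.517 r 0.0344 p [ 0.5303 -0.0281  0.1424] w 0.0081 F [ 0.5  -3.17  0.81] M [-0.68  -0.17  -0.213] FxR 0.103 +Mz -0.111 rp [-3.1413e+00 -1.0000e-04] qd 0.009
top stack top disc z 0.2707 n 796 underside 0.2107
top stack top disc z 0.2707 n 801 underside 0.2107
top stack top disc z 0.2706 n 802 underside 0.2106
top stack top disc z 0.2707 n 787 underside 0.2107
```

{"api": "apply_moves", "payload": {
  "steps": [
    {"travel": [0.03,-0.001,0],"dr": [0,0,-1.43],"fingers": 1},
    {"travel": [0.062,-0.002,0],"dr": [0,0,-2.87],"fingers": 1},
    {"travel": [0.093,-0.003,0],"dr": [0,0,-4.3],"fingers": 1},
    {"travel": [0.125,-0.006,0],"dr": [0,0,-5.73],"fingers": 1},
    {"travel": [0.125,-0.006,0],"dr": [0,0,-5.73],"fingers": 1},
    {"travel": [0.125,-0.006,0],"dr": [0,0,-5.73],"fingers": 1}
  ]
}}

```text
clock: 8.3
position: [0.5324, -0.0314, 0.1424]
ee_rot: [-3.141, -0.0, -0.954]
ft_force: [-0.1, -4.2, 3.5]
width: 0.0078
```

```bash
python3 -c "
from h import *
status();stack()
for k in range(3): stack()"
```

```text
t 8.30 bar pos/yaw 0.641 0.617 r 0.0345 p [ 0.5324 -0.0314  0.1424] w 0.0078 F [-0.15 -4.21  3.5 ] M [-0.787 -0.125 -0.164] FxR 0.113 +Mz -0.051 rp [-3.1413e+00 -4.0000e-04] qd 0.007
top stack top disc z 0.2707 n 796 underside 0.2107
top stack top disc z 0.2707 n 800 underside 0.2107
top stack top disc z 0.2708 n 801 underside 0.2108
top stack top disc z 0.2705 n 795 underside 0.2105
```

{"api": "apply_moves", "payload": {
  "steps": [
    {"travel": [0.03,-0.001,-0.003],"dr": [0,0,-1.43],"fingers": 1},
    {"travel": [0.062,-0.002,-0.006],"dr": [0,0,-2.87],"fingers": 1},
    {"travel": [0.093,-0.003,-0.008],"dr": [0,0,-4.3],"fingers": 1},
    {"travel": [0.125,-0.006,-0.01],"dr": [0,0,-5.73],"fingers": 1},
    {"travel": [0.125,-0.006,-0.01],"dr": [0,0,-5.73],"fingers": 1},
    {"travel": [0.125,-0.006,-0.01],"dr": [0,0,-5.73],"fingers": 1}
  ]
}}

```text
clock: 9.0
position: [0.5346, -0.0344, 0.1425]
ee_rot: [-3.141, -0.0, -0.854]
ft_force: [1.0, -4.7, 4.0]
width: 0.0079
```

```bash
python3 -c "
from h import *
status();stack()
for k in range(3): stack()"
```

```text
t 9.00 bar pos/yaw 0.749 0.717 r 0.0347 p [ 0.5346 -0.0344  0.1425] w 0.0079 F [ 0.97 -4.73  3.97] M [-0.906 -0.255 -0.164] FxR 0.143 +Mz -0.021 rp [-3.1415e+00 -2.0000e-04] qd 0.009
top stack top disc z 0.2667 n 792 underside 0.2067
top stack top disc z 0.2663 n 797 underside 0.2063
top stack top disc z 0.2657 n 789 underside 0.2057
top stack top disc z 0.2653 n 790 underside 0.2053
```

Sinking at about 9 mm/s, well below the limit. Hold here.

{"api": "apply_moves", "payload": {
  "steps": [
    {"travel": [0,0,0],"dr": [0,0,0],"fingers": 1},
    {"travel": [0,0,0],"dr": [0,0,0],"fingers": 1},
    {"travel": [0,0,0],"dr": [0,0,0],"fingers": 1},
    {"travel": [0,0,0],"dr": [0,0,0],"fingers": 1},
    {"travel": [0,0,0],"dr": [0,0,0],"fingers": 1},
    {"travel": [0,0,0],"dr": [0,0,0],"fingers": 1},
    {"travel": [0,0,0],"dr": [0,0,0],"fingers": 1},
    {"travel": [0,0,0],"dr": [0,0,0],"fingers": 1},
    {"travel": [0,0,0],"dr": [0,0,0],"fingers": 1},
    {"travel": [0,0,0],"dr": [0,0,0],"fingers": 1},
    {"travel": [0,0,0],"dr": [0,0,0],"fingers": 1},
    {"travel": [0,0,0],"dr": [0,0,0],"fingers": 1}
  ]
}}

```text
clock: 10.2
position: [0.5346, -0.0344, 0.1425]
ee_rot: [-3.142, -0.0, -0.854]
ft_force: [1.6, -4.5, 1.9]
width: 0.0079
```

```bash
python3 -c "
from h import *
status();stack()"
```

```text
t 10.20 bar pos/yaw 0.749 0.717 r 0.0347 p [ 0.5346 -0.0344  0.1425] w 0.0079 F [ 1.61 -4.48  1.91] M [-0.97  -0.374 -0.198] FxR 0.152 +Mz -0.046 rp [-3.1416e+00 -4.0000e-04] qd 0.002
top stack top disc z 0.2545 n 781 underside 0.1945
```

{"api": "apply_moves", "payload": {
  "steps": [
    {"travel": [0,0,0],"dr": [0,0,0],"fingers": 1},
    {"travel": [0,0,0],"dr": [0,0,0],"fingers": 1},
    {"travel": [0,0,0],"dr": [0,0,0],"fingers": 1},
    {"travel": [0,0,0],"dr": [0,0,0],"fingers": 1},
    {"travel": [0,0,0],"dr": [0,0,0],"fingers": 1},
    {"travel": [0,0,0],"dr": [0,0,0],"fingers": 1},
    {"travel": [0,0,0],"dr": [0,0,0],"fingers": 1},
    {"travel": [0,0,0],"dr": [0,0,0],"fingers": 1},
    {"travel": [0,0,0],"dr": [0,0,0],"fingers": 1},
    {"travel": [0,0,0],"dr": [0,0,0],"fingers": 1},
    {"travel": [0,0,0],"dr": [0,0,0],"fingers": 1},
    {"travel": [0,0,0],"dr": [0,0,0],"fingers": 1}
  ]
}}

```text
clock: 11.25
position: [0.5346, -0.0344, 0.1425]
ee_rot: [-3.142, -0.0, -0.854]
ft_force: [1.9, -4.0, 2.1]
width: 0.008
```

{"api": "apply_moves", "payload": {
  "steps": [
    {"travel": [0,0,0],"dr": [0,0,0],"fingers": 1},
    {"travel": [0,0,0],"dr": [0,0,0],"fingers": 1},
    {"travel": [0,0,0],"dr": [0,0,0],"fingers": 1},
    {"travel": [0,0,0],"dr": [0,0,0],"fingers": 1},
    {"travel": [0,0,0],"dr": [0,0,0],"fingers": 1},
    {"travel": [0,0,0],"dr": [0,0,0],"fingers": 1},
    {"travel": [0,0,0],"dr": [0,0,0],"fingers": 1},
    {"travel": [0,0,0],"dr": [0,0,0],"fingers": 1},
    {"travel": [0,0,0],"dr": [0,0,0],"fingers": 1},
    {"travel": [0,0,0],"dr": [0,0,0],"fingers": 1},
    {"travel": [0,0,0],"dr": [0,0,0],"fingers": 1},
    {"travel": [0,0,0],"dr": [0,0,0],"fingers": 1}
  ]
}}

```text
clock: 12.25
position: [0.5346, -0.0344, 0.1425]
ee_rot: [-3.142, -0.0, -0.854]
ft_force: [2.2, -5.1, 1.9]
width: 0.0076
```

```bash
python3 -c "
from h import *
status();stack()"
```

```text
t 12.25 bar pos/yaw 0.750 0.717 r 0.0347 p [ 0.5346 -0.0344  0.1425] w 0.0076 F [ 2.2  -5.06  1.92] M [-0.93  -0.315 -0.217] FxR 0.181 +Mz -0.037 rp [-3.1415e+00 -5.0000e-04] qd 0.002
top stack top disc z 0.2345 n 760 underside 0.1745
```

{"api": "apply_moves", "payload": {
  "steps": [
    {"travel": [0,0,0],"dr": [0,0,0],"fingers": 1},
    {"travel": [0,0,0],"dr": [0,0,0],"fingers": 1},
    {"travel": [0,0,0],"dr": [0,0,0],"fingers": 1},
    {"travel": [0,0,0],"dr": [0,0,0],"fingers": 1},
    {"travel": [0,0,0],"dr": [0,0,0],"fingers": 1},
    {"travel": [0,0,0],"dr": [0,0,0],"fingers": 1},
    {"travel": [0,0,0],"dr": [0,0,0],"fingers": 1},
    {"travel": [0,0,0],"dr": [0,0,0],"fingers": 1},
    {"travel": [0,0,0],"dr": [0,0,0],"fingers": 1},
    {"travel": [0,0,0],"dr": [0,0,0],"fingers": 1},
    {"travel": [0,0,0],"dr": [0,0,0],"fingers": 1},
    {"travel": [0,0,0],"dr": [0,0,0],"fingers": 1}
  ]
}}

```text
clock: 13.3
position: [0.5346, -0.0345, 0.1425]
ee_rot: [-3.142, -0.0, -0.854]
ft_force: [1.4, -5.7, 1.8]
width: 0.0079
```

```bash
python3 -c "
from h import *
status();stack()"
```

```text
t 13.30 bar pos/yaw 0.750 0.717 r 0.0347 p [ 0.5346 -0.0345  0.1425] w 0.0079 F [ 1.35 -5.71  1.76] M [-0.969 -0.308 -0.221] FxR 0.177 +Mz -0.044 rp [-3.1416e+00 -4.0000e-04] qd 0.001
top stack top disc z 0.2331 n 761 underside 0.1731
```

The ram is down: it read 173.1 mm and had stopped, and the deck reads about 1.2 mm low too. Now close back 0.75 rad, which is still short of the start angle.

{"api": "apply_moves", "payload": {
  "steps": [
    {"travel": [-0.078,-0.002,0.002],"dr": [0,0,3.58],"fingers": 1},
    {"travel": [-0.156,-0.01,0.004],"dr": [0,0,7.16],"fingers": 1},
    {"travel": [-0.233,-0.022,0.006],"dr": [0,0,10.74],"fingers": 1},
    {"travel": [-0.309,-0.039,0.008],"dr": [0,0,14.32],"fingers": 1},
    {"travel": [-0.384,-0.061,0.01],"dr": [0,0,17.9],"fingers": 1},
    {"travel": [-0.458,-0.087,0.012],"dr": [0,0,21.49],"fingers": 1},
    {"travel": [-0.53,-0.118,0.014],"dr": [0,0,25.07],"fingers": 1},
    {"travel": [-0.599,-0.153,0.016],"dr": [0,0,28.65],"fingers": 1},
    {"travel": [-0.667,-0.193,0.018],"dr": [0,0,32.23],"fingers": 1},
    {"travel": [-0.731,-0.236,0.02],"dr": [0,0,35.81],"fingers": 1},
    {"travel": [-0.793,-0.284,0.022],"dr": [0,0,39.39],"fingers": 1},
    {"travel": [-0.852,-0.335,0.024],"dr": [0,0,42.97],"fingers": 1}
  ],
  "grip_force": 80
}}

```text
clock: 14.35
position: [0.5255, -0.0084, 0.1418]
ee_rot: [-3.141, -0.0, -1.606]
ft_force: [2.9, -5.5, 2.5]
width: 0.0075
```

```bash
python3 -c "
from h import *
status();stack()"
```

```text
t 14.35 bar pos/yaw -0.070 -0.035 r 0.0346 p [ 0.5255 -0.0084  0.1418] w 0.0075 F [ 2.91 -5.5   2.47] M [-0.947 -0.425  0.126] FxR 0.183 +Mz 0.308 rp [-3.1408e+00 -4.0000e-04] qd 0.699
top stack top disc z 0.2335 n 760 underside 0.1735
```

{"api": "apply_moves", "payload": {
  "steps": [
    {"travel": [-0.025,0,0.001],"dr": [0,0,1.15],"fingers": 1},
    {"travel": [-0.05,-0.001,0.001],"dr": [0,0,2.29],"fingers": 1},
    {"travel": [-0.075,-0.002,0.002],"dr": [0,0,3.44],"fingers": 1}
  ]
}}

```text
clock: 14.65
position: [0.5257, -0.0061, 0.1418]
ee_rot: [-3.141, -0.0, -1.664]
ft_force: [2.7, -5.4, 2.5]
width: 0.0075
```

```bash
python3 -c "
from h import *
status()"
```

```text
t 14.65 bar pos/yaw -0.135 -0.093 r 0.0346 p [ 0.5257 -0.0061  0.1418] w 0.0075 F [ 2.68 -5.39  2.53] M [-0.999 -0.419  0.155] FxR 0.172 +Mz 0.328 rp [-3.1407e+00 -3.0000e-04] qd 0.225
```

{"api": "apply_moves", "payload": {
  "steps": [
    {"travel": [-0.025,0,0.001],"dr": [0,0,1.15],"fingers": 1},
    {"travel": [-0.05,-0.001,0.001],"dr": [0,0,2.29],"fingers": 1},
    {"travel": [-0.075,-0.002,0.002],"dr": [0,0,3.44],"fingers": 1}
  ]
}}

```text
clock: 14.9
position: [0.5259, -0.0039, 0.1417]
ee_rot: [-3.141, -0.0, -1.724]
ft_force: [2.7, -4.8, 2.0]
width: 0.0078
```

```bash
python3 -c "
from h import *
status()"
```

```text
t 14.90 bar pos/yaw -0.200 -0.153 r 0.0348 p [ 0.5259 -0.0039  0.1417] w 0.0078 F [ 2.66 -4.85  2.03] M [-0.964 -0.414  0.183] FxR 0.147 +Mz 0.330 rp [-3.1408e+00 -3.0000e-04] qd 0.224
```

{"api": "apply_moves", "payload": {
  "steps": [
    {"travel": [-0.025,0,0.001],"dr": [0,0,1.15],"fingers": 1},
    {"travel": [-0.05,-0.001,0.001],"dr": [0,0,2.29],"fingers": 1},
    {"travel": [-0.075,-0.002,0.002],"dr": [0,0,3.44],"fingers": 1}
  ]
}}

```text
clock: 15.15
position: [0.5264, -0.0016, 0.1416]
ee_rot: [-3.141, -0.0, -1.784]
ft_force: [2.2, -4.1, 2.6]
width: 0.0076
```

```bash
python3 -c "
from h import *
status()"
```

```text
t 15.15 bar pos/yaw -0.267 -0.213 r 0.0349 p [ 0.5264 -0.0016  0.1416] w 0.0076 F [ 2.17 -4.11  2.55] M [-0.933 -0.44   0.119] FxR 0.118 +Mz 0.238 rp [-3.1407e+00 -2.0000e-04] qd 0.224
```

{"api": "apply_moves", "payload": {
  "steps": [
    {"travel": [-0.025,0,0.001],"dr": [0,0,1.15],"fingers": 1},
    {"travel": [-0.05,-0.001,0.001],"dr": [0,0,2.29],"fingers": 1},
    {"travel": [-0.075,-0.002,0.002],"dr": [0,0,3.44],"fingers": 1}
  ]
}}

```text
clock: 15.4
position: [0.5269, 0.0006, 0.1415]
ee_rot: [-3.141, -0.0, -1.844]
ft_force: [2.1, -3.6, 1.7]
width: 0.0077
```

```bash
python3 -c "
from h import *
status()"
```

```text
t 15.40 bar pos/yaw -0.331 -0.273 r 0.0350 p [0.5269 0.0006 0.1415] w 0.0077 F [ 2.15 -3.59  1.69] M [-0.945 -0.416  0.182] FxR 0.095 +Mz 0.277 rp [-3.1408e+00 -1.0000e-04] qd 0.224
```

{"api": "apply_moves", "payload": {
  "steps": [
    {"travel": [-0.025,0,0.001],"dr": [0,0,1.15],"fingers": 1},
    {"travel": [-0.05,-0.001,0.001],"dr": [0,0,2.29],"fingers": 1},
    {"travel": [-0.075,-0.002,0.002],"dr": [0,0,3.44],"fingers": 1}
  ]
}}

```text
clock: 15.65
position: [0.5275, 0.0028, 0.1415]
ee_rot: [-3.141, -0.0, -1.904]
ft_force: [2.2, -4.4, 3.4]
width: 0.0073
```

```bash
python3 -c "
from h import *
status()"
```

```text
t 15.65 bar pos/yaw -0.397 -0.333 r 0.0352 p [0.5275 0.0028 0.1415] w 0.0073 F [ 2.17 -4.41  3.41] M [-0.922 -0.387  0.268] FxR 0.114 +Mz 0.381 rp [-3.1408 -0.    ] qd 0.225
```

{"api": "apply_moves", "payload": {
  "steps": [
    {"travel": [-0.025,0,0.001],"dr": [0,0,1.15],"fingers": 1},
    {"travel": [-0.05,-0.001,0.001],"dr": [0,0,2.29],"fingers": 1}
  ]
}}

```text
clock: 15.82
position: [0.5281, 0.0042, 0.1415]
ee_rot: [-3.141, -0.0, -1.944]
ft_force: [1.7, -4.9, 3.2]
width: 0.0076
```

```bash
python3 -c "
from h import *
status()"
```

```text
t 15.82 bar pos/yaw -0.439 -0.373 r 0.0353 p [0.5281 0.0042 0.1415] w 0.0076 F [ 1.74 -4.9   3.25] M [-0.875 -0.455  0.263] FxR 0.131 +Mz 0.394 rp [-3.1407 -0.    ] qd 0.220
```

{"api": "apply_moves", "payload": {
  "steps": [
    {"travel": [-0.025,0,0.001],"dr": [0,0,1.15],"fingers": 1},
    {"travel": [-0.05,-0.001,0.001],"dr": [0,0,2.29],"fingers": 1}
  ]
}}

```text
clock: 15.98
position: [0.5286, 0.0055, 0.1414]
ee_rot: [-3.141, -0.0, -1.983]
ft_force: [2.0, -4.3, 2.6]
width: 0.0072
```

```bash
python3 -c "
from h import *
status()"
```

```text
t 15.98 bar pos/yaw -0.479 -0.413 r 0.0354 p [0.5286 0.0055 0.1414] w 0.0072 F [ 2.05 -4.3   2.57] M [-0.986 -0.432  0.326] FxR 0.102 +Mz 0.428 rp [-3.1407e+00 -1.0000e-04] qd 0.218
```

{"api": "apply_moves", "payload": {
  "steps": [
    {"travel": [-0.025,0,0.001],"dr": [0,0,1.15],"fingers": 1},
    {"travel": [-0.05,-0.001,0.001],"dr": [0,0,2.29],"fingers": 1}
  ]
}}

```text
clock: 16.15
position: [0.5292, 0.0067, 0.1413]
ee_rot: [-3.141, -0.0, -2.023]
ft_force: [0.7, -5.7, 2.0]
width: 0.0074
```

```bash
python3 -c "
from h import *
status()"
```

```text
t 16.15 bar pos/yaw -0.515 -0.452 r 0.0354 p [0.5292 0.0067 0.1413] w 0.0074 F [ 0.67 -5.71  2.01] M [-1.047 -0.477  0.416] FxR 0.164 +Mz 0.580 rp [-3.1408e+00 -4.0000e-04] qd 0.219
```

Torque is rising clearly (0.43 → 0.58 N m). A final small nip of 0.03 rad.

{"api": "apply_moves", "payload": {
  "steps": [
    {"travel": [-0.018,0,0],"dr": [0,0,0.85],"fingers": 1},
    {"travel": [-0.037,0,0],"dr": [0,0,1.7],"fingers": 1}
  ]
}}

```text
clock: 16.32
position: [0.5296, 0.0076, 0.1413]
ee_rot: [-3.141, -0.001, -2.052]
ft_force: [1.9, -5.4, 1.3]
width: 0.0075
```

```bash
python3 -c "
from h import *
status()"
```

```text
t 16.32 bar pos/yaw -0.543 -0.482 r 0.0355 p [0.5296 0.0076 0.1413] w 0.0075 F [ 1.85 -5.44  1.3 ] M [-1.142 -0.418  0.458] FxR 0.131 +Mz 0.590 rp [-3.1408e+00 -6.0000e-04] qd 0.163
```

{"api": "apply_moves", "payload": {
  "steps": [
    {"travel": [-0.015,0,0],"dr": [0,0,0.7],"fingers": 1},
    {"travel": [-0.03,0,0],"dr": [0,0,1.4],"fingers": 1}
  ]
}}

```text
clock: 16.48
position: [0.5299, 0.0083, 0.1413]
ee_rot: [-3.141, -0.001, -2.077]
ft_force: [1.8, -6.6, 1.4]
width: 0.0078
```

```bash
python3 -c "
from h import *
status();status()"
```

```text
t 16.48 bar pos/yaw -0.565 -0.506 r 0.0356 p [0.5299 0.0083 0.1413] w 0.0078 F [ 1.75 -6.55  1.38] M [-1.098 -0.426  0.536] FxR 0.164 +Mz 0.699 rp [-3.1408e+00 -8.0000e-04] qd 0.134
t 16.48 bar pos/yaw -0.565 -0.506 r 0.0356 p [0.5299 0.0083 0.1413] w 0.0078 F [ 1.75 -6.55  1.38] M [-1.098 -0.426  0.536] FxR 0.164 +Mz 0.699 rp [-3.1408e+00 -8.0000e-04] qd 0.134
```

{"api": "apply_moves", "payload": {
  "steps": [
    {"travel": [0,0,0],"dr": [0,0,0],"fingers": 1},
    {"travel": [0,0,0],"dr": [0,0,0],"fingers": 1},
    {"travel": [0,0,0],"dr": [0,0,0],"fingers": 1}
  ]
}}

```text
clock: 16.73
position: [0.5299, 0.0083, 0.1412]
ee_rot: [-3.141, -0.001, -2.076]
ft_force: [2.3, -5.1, 2.0]
width: 0.0076
```

```bash
python3 -c "
from h import *
status();stack()"
```

```text
t 16.73 bar pos/yaw -0.565 -0.505 r 0.0356 p [0.5299 0.0083 0.1412] w 0.0076 F [ 2.28 -5.14  2.  ] M [-1.113 -0.393  0.416] FxR 0.111 +Mz 0.527 rp [-3.1408e+00 -6.0000e-04] qd 0.001
top stack top disc z 0.2334 n 762 underside 0.1734
```

Moving torque is 0.70 N m, inside the 0.5–0.8 band. Let go and lift away.

{"api": "apply_moves", "payload": {
  "steps": [
    {"travel": [0,0,0],"dr": [0,0,0],"fingers": -1},
    {"travel": [0,0,0],"dr": [0,0,0],"fingers": -1},
    {"travel": [0,0,0],"dr": [0,0,0],"fingers": -1},
    {"travel": [0,0,0],"dr": [0,0,0],"fingers": -1},
    {"travel": [0,0,0],"dr": [0,0,0],"fingers": -1},
    {"travel": [0,0,-0.6],"dr": [0,0,0],"fingers": -1},
    {"travel": [0,0,-1.4],"dr": [0,0,0],"fingers": -1},
    {"travel": [0,0,-2.2],"dr": [0,0,0],"fingers": -1},
    {"travel": [0,1,-3],"dr": [0,0,0],"fingers": -1},
    {"travel": [0,2,-3],"dr": [0,0,0],"fingers": -1},
    {"travel": [0,2,-3],"dr": [0,0,0],"fingers": -1},
    {"travel": [0,2,-3],"dr": [0,0,0],"fingers": -1}
  ]
}}

```text
clock: 17.78
position: [0.4765, 0.0387, 0.2317]
ee_rot: [-3.142, 0.0, -2.076]
ft_force: [-0.1, -0.3, -0.3]
width: 0.0854
```

```bash
python3 - <<'E'
from h import *
status();stack()
im,d,i=snap("scene"); P=cloud(i,d); r=np.hypot(P[...,0]-.562,P[...,1]+.010)
m=(r<.063)&(r>.015)&(P[...,2]>.15)&(P[...,2]<.18); q=P[m][:,:2].astype(np.float32); l=cv2.fitLine(q,cv2.DIST_HUBER,0,.001,.001).ravel(); print("bar",len(q),np.arctan2(l[1],l[0]),l)
cv2.imwrite("pics/s3.png",cv2.resize(im[160:270,220:400],None,fx=4.4,fy=4.4,interpolation=cv2.INTER_CUBIC))
E
```

```text
t 17.78 bar pos/yaw -0.535 -0.505 r 0.0971 p [0.4765 0.0387 0.2317] w 0.0854 F [-0.09 -0.27 -0.34] M [ 0.038 -0.05   0.041] FxR 0.027 +Mz 0.067 rp [-3.1415e+00  3.0000e-04] qd 0.038
top stack top disc z 0.2334 n 763 underside 0.1734
bar 77 -0.45986527 [ 0.8961123  -0.44382736  0.5667582  -0.01224073]
```

View pics/s3.png

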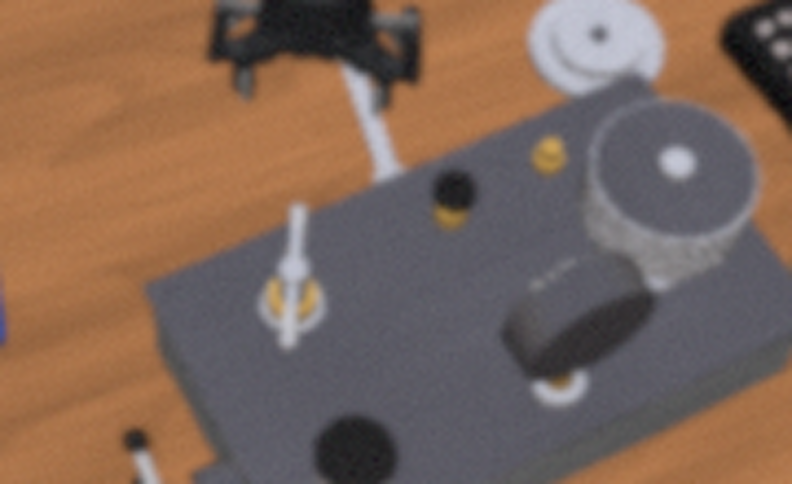

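Gripper clear; bar at (293,275) turned clockwise from the start, stack down on its collar, adaptor and spanner in place. Hand in.

```bash
python3 -c "
from h import *
print(order.finish_job())"
```

```text
the job is handed in; nothing more can be done
None
```

I opened the release valve about 0.8 rad anticlockwise, let the weights sink onto the stop collar, screwed the valve home, let go and handed the job in at about 18 s. The hand-in gives no verdict.

- **Sinking:** the weights sank at about 10 mm/s, roughly half the limit. They stopped after about 38 mm.
- **Weights down:** the stack's underside read 173.4 mm, against 175 mm at the collar. The camera also reads the deck about 1.2 mm low, and the last four readings, taken over 4.5 s, were all 173.1–173.5 mm.
- **Valve home:** while closing, the torque was about 0.3 N m. It rose to 0.43, 0.58, 0.59 and then 0.70 N m at the final nip, and I stopped there, inside the 0.5–0.8 N m band. I estimate that as 0.06–0.09 rad into the seat.
- **Rest of the bench:** the last picture covered only the tester and what lies close to it. The adaptor and spanner lay where they were at the start. I did not check the other loose items, but the arm did not go low near any of them.

**Readings that disagreed:**
- The fingers read 8 mm on the 10 mm bar, also after I regripped it lower.
- The last picture puts the bar at -0.46 rad, while the gripper was at -0.505 rad at release. That is partly measurement error and possibly a little spring-back. If it were all spring-back, I estimate the bar would still be just over the 0.015 rad needed.

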